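# Feel round the rim of a cut-glass bowl for chips

## Task

Check the ground rim of the glass bowl on the bench scale for chips: with the gripper closed and pointing down, run the fingertips lightly along the top of the rim all the way round, anticlockwise seen from above, starting and finishing at the pointed pouring lip. Keep the touch light enough that the scale pan never goes down to its stop, do not grip, lift, tilt or shift the bowl, and leave the other things on the bench where they are. Finish with the hand clear of the bowl.

Things in the scene. Friction and masses are not known exactly. Their poses are not given: they have to be found in the camera images.
- bowl: Loose open dark red cut-glass bowl, about 0.7 kg, upright mid-pan. Origin: centre of its underside; z up. Foot 90 mm square, seated in a shallow rubber frame that keeps it from turning or sliding; rim 156 mm across outside, 60 mm high, wall 8 mm; flat rim top, its middle on a circle of radius 74 mm, 126 mm above the bench. +x points to the pouring lip; anticlockwise from above goes +x, +y, -x, -y.
- lip (a point): Point on the bowl's outer rim at the root of the pouring lip: 78 mm from the bowl's axis, at the height of the rim. The lip is pointed, 26 mm wide, level with the rim, and sticks out to 109 mm from the axis.
- tab (a point): Point on the flat thumb tab opposite the lip (bowl's -x), 80 mm from the axis, on the tab's top, 17 mm below the rim. The tab is 56 mm wide with square corners, and sticks out to 92 mm from the axis.
- scale: Grey bench scale fixed to the bench, housing 200 x 200 mm, 42 mm high, with a low display ledge on its -x side. Origin: centre of its underside. It carries a round steel pan, 172 mm across, its top 66 mm above the origin when up, with a low square rubber frame (6 mm high, 94 mm inside) on it.
- pan (a joint): How far the scale pan has sunk (m): 0 up, 0.014 at its bottom stop. With the bowl on it the pan stays up at 0 until the bowl is pressed with about 1.5 to 4 N, then sinks about 1 mm for each further 0.35 N, anywhere on the rim alike, and springs back up when let go.
- tumbler_a: Bystander: loose rounded dark red cut-glass tumbler, 82 mm across, 80 mm high. Origin: centre of its underside.
- tumbler_b: Bystander: a second tumbler like the first.
- tape: Bystander: loose roll of paper tape lying flat, 60 mm across, 18 mm high. Origin: centre of its underside.
- roller: Bystander: loose hand roller lying on the bench, about 185 mm long, 40 mm high, its handle towards its own -x. Origin: on the bench, near the middle of its length.
Mind the look-alikes: they are no part of the job. Of the things like the bowl, leave any that is turquoise; of the rest the larger one is meant.

How it is judged:
On the way, in this order (a step that is already met when the one before it is completed fails the run):
1. the fingertips touch the rim at the pouring lip (x of the grasp point in the frame of bowl between 0.057 and 0.108 m and y of the grasp point in the frame of bowl between -0.018 and 0.018 m and contact force between the fingers and bowl above 0.3 N and z of the grasp point in the frame of bowl above 0.06 m), for 0.05 s.
2. still going anticlockwise, the fingertips touch the rim 45 degrees round from the lip (x of the grasp point in the frame of bowl between 0.035 and 0.071 m and y of the grasp point in the frame of bowl between 0.035 and 0.071 m and contact force between the fingers and bowl above 0.3 N and z of the grasp point in the frame of bowl above 0.06 m), for 0.05 s.
3. still going anticlockwise, the fingertips touch the rim 90 degrees round from the lip (x of the grasp point in the frame of bowl between -0.018 and 0.018 m and y of the grasp point in the frame of bowl between 0.057 and 0.093 m and contact force between the fingers and bowl above 0.3 N and z of the grasp point in the frame of bowl above 0.06 m), for 0.05 s.
4. still going anticlockwise, the fingertips touch the rim 135 degrees round from the lip (x of the grasp point in the frame of bowl between -0.071 and -0.035 m and y of the grasp point in the frame of bowl between 0.035 and 0.071 m and contact force between the fingers and bowl above 0.3 N and z of the grasp point in the frame of bowl above 0.06 m), for 0.05 s.
5. still going anticlockwise, the fingertips touch the rim 180 degrees round from the lip (x of the grasp point in the frame of bowl between -0.093 and -0.057 m and y of the grasp point in the frame of bowl between -0.018 and 0.018 m and contact force between the fingers and bowl above 0.3 N and z of the grasp point in the frame of bowl above 0.06 m), for 0.05 s.
6. still going anticlockwise, the fingertips touch the rim 225 degrees round from the lip (x of the grasp point in the frame of bowl between -0.071 and -0.035 m and y of the grasp point in the frame of bowl between -0.071 and -0.035 m and contact force between the fingers and bowl above 0.3 N and z of the grasp point in the frame of bowl above 0.06 m), for 0.05 s.
7. still going anticlockwise, the fingertips touch the rim 270 degrees round from the lip (x of the grasp point in the frame of bowl between -0.018 and 0.018 m and y of the grasp point in the frame of bowl between -0.093 and -0.057 m and contact force between the fingers and bowl above 0.3 N and z of the grasp point in the frame of bowl above 0.06 m), for 0.05 s.
8. still going anticlockwise, the fingertips touch the rim 315 degrees round from the lip (x of the grasp point in the frame of bowl between 0.035 and 0.071 m and y of the grasp point in the frame of bowl between -0.071 and -0.035 m and contact force between the fingers and bowl above 0.3 N and z of the grasp point in the frame of bowl above 0.06 m), for 0.05 s.
9. the fingertips are back at the pouring lip, touching the rim (all of step 1), for 0.05 s.
At the end, for the whole second after the job is handed in: The rim has been touched at the lip, then at every eighth of a turn anticlockwise and at the lip again; the bowl stands upright and at rest on the pan within 10 mm of its centre, the pan is up again (within 3 mm), nothing touches the bowl, and the other things are within 15 mm of where they were (angle between bowl's own z axis and vertical below 0.06 rad and horizontal distance between bowl and scale below 0.01 m and z of bowl in the frame of scale between 0.062 and 0.07 m and value of joint pan below 0.003 m and linear speed of bowl below 0.02 m/s and angular speed of bowl below 0.1 rad/s and contact force between the arm and bowl below 0.1 N and distance of each of tumbler_a, tumbler_b, tape, roller from where it was at the start of the episode below 0.015 m).
It fails at once if the bowl is pressed or squeezed with more than 15 N, or the scale pan pushed down to its stop (13 mm) (value of joint pan above 0.013 m or contact force between the arm and bowl above 15 N).
It fails at once if the bowl is lifted more than 8 mm (z of bowl in the frame of scale above 0.074 m).
It fails at once if the bowl is tilted more than about 8 degrees (angle between bowl's own z axis and vertical above 0.14 rad).
It fails at once if the bowl is shifted more than 10 mm from the middle of the scale (horizontal distance between bowl and scale above 0.01 m).
It fails at once if another thing on the bench is moved more than 15 mm (distance of any of tumbler_a, tumbler_b, tape, roller from where it was at the start of the episode above 0.015 m).
It also fails if it takes over 64 s, if anything falls off the work surface, if the arm or the gripper's body presses on something with over 40 N, if the wrist force passes 120 N, or if a joint passes its speed limit or range.

## Robot

A 6-joint arm with a two-finger parallel gripper is mounted at the origin on the work surface. World frame = base frame: x ahead of the robot, y to its left, z up, the work surface at z = 0. Lengths are in m, angles in rad, forces in N, time in s.
With the tool pointing down it reaches from about 0.35 to 0.775 m from the base axis. Payload 7.3 kg.
Tool frame: the origin (TCP) lies midway between the tips of the shut fingers; the grasp point (between the pads) lies grasp_offset behind it (grasp_offset is the distance from the TCP to the grasp point, in m); z points along the fingers, y is the line along which they close (so a half turn about z gives the same grasp; the last joint's range is limited). The gripper opens to 92 mm and grips with 3 to 60 N. Pads are 19 mm wide; open, the fingers measure 130 mm over their backs; the gripper's body (75 mm by 190 mm) begins 47 mm behind the grasp point.
Start: joints at [-1.39, 0.342, 1.524, -0, 1.275, -0.146], TCP at [0.169, -0.497, 0.227] pointing down, gripper open.
Joint ranges: [-2.53, 2.53], [-0.77, 2.02], [0.04, 2.7], [-1, 4.14], [0.28, 2.66], [-3.11, 3.11]. Speed limits (rad/s): [2.57, 2.57, 3.14, 3.14, 3.14, 3.14].

## Interface

Orientations are given as [roll, pitch, yaw] about the fixed x, y, z axes, in that order (R = Rz(yaw) Ry(pitch) Rx(roll)).
In Python, from cell import * gives the robot as it stands.
- The arm moves only by the tool step_arm, never from a script. Its argument "plan" is a list of rows, each a list of 5 numbers: the closure, from -1 (fully open) to 1 (shut), then the shift along the tool's x, y, z in m, then the turn about the tool's z in rad. In form: [[hand, x, y, z, twist], ...]. A call has 1 to 20 rows; each row is the pose to reach, as a shift and turn from the pose commanded when the call began, along the tool's axes at that moment; what a row does not reach only later rows make up. A row lasts 1/8 s, in which the tool goes at most 62.5 mm and 10.7 degrees, less where a joint would pass 70% of its speed; a pose out of reach is approached as far as the arm can. A call with a gripper value outside its range is refused whole. The fingers move at their own pace and stop on an object; "grip_force" is the grip in N (left out, the last holds). Time passes only in rows, so rows that repeat a pose let the fingers close. It gives the time, the measured TCP pose, the force, the opening and the grip force at its end, in the units of the state.
- observe(): the state, without advancing time (a new reading comes with each control period).
- read_camera(name): name is "side" or "top"; returns a dict with "img" (400x640x3 uint8, red, green, blue), "range_z" (400x640 float32, m along the optical axis (not along the pixel's ray), 0 where there is no reading), "fx", "fy", "cx", "cy" (pixels), "R" (3x3) and "t" (3): a world point X has camera coordinates R X + t. Camera axes: x right, y down, z forward; pixel columns grow to the right and rows downward; lengths in m; the calibration is good to about 2 mm. A picture is of the moment at which its call begins.
- hand_in(): hands the job in; it is judged then, once.
The state is a dict: "time": time; "qpos": joint angles; "qvel": joint speeds; "joint_efforts": joint torques, N m; "tool_pos": TCP position; "tool_rot": TCP orientation; "contact_force": force on the tool from outside, world axes, zero at the start; "torque": the same for the moment, N m; "opening": finger opening in m; "grip_force": force on a finger pad.
Only numpy, scipy, OpenCV 4.12 (cv2) and the standard library are available. Lean on these libraries where they do the work, as an engineer would, in place of code of your own. Each camera call takes 0.05 s, during which the arm holds its last target. There are 200 camera calls.

## Working session

There is one attempt and no reset: what is moved stays moved. The work goes in short steps, Python scripts to look and compute and a tool call to move; the robot and the scene stay as the last step left them, time stands still between calls to the robot, and variables do not carry over. Pictures are saved under pics/ and viewed, at most 10 in all, crops included, and the job is handed in when it is done.

Besides the shell and the picture viewer there is one more tool, called after "Emit:" as a command line: name --pt "numbers of a row" for each row, then --argument value for the rest. step_arm: Moves the arm, as the interface text tells. Its arguments: {"type":"object","properties":{"plan":{"type":"array","items":{"type":"array","items":{"type":"number"}}},"grip_force":{"type":"number"}},"required":["plan"]}

```bash
mkdir -p pics
python3 - <<'E'
from cell import *
import cv2,numpy as np
s=observe();print(s)
for n in("top","side"):
    c=read_camera(n);cv2.imwrite(f"pics/{n}0.png",c["img"][:,:,::-1]);np.savez(f"{n}0.npz",**c)
    print(n,c["fx"],c["cx"],c["cy"],c["R"],c["t"],-c["R"].T@c["t"])
E
ls
```

```text
{'time': 0.0, 'qpos': array([-1.39003005e+00,  3.42699986e-01,  1.52501680e+00, -2.25845878e-05,
        1.27539431e+00, -1.45984483e-01]), 'qvel': array([-0.00098155,  0.00025869,  0.002108  ,  0.00077447,  0.00091198,
        0.00041782]), 'joint_efforts': array([-2.27049910e-03, -4.31254148e+01, -2.44219440e+01,  7.15970015e-02,
        5.59912249e-02, -1.11118381e-04]), 'tool_pos': array([ 0.16845612, -0.49681   ,  0.22605684]), 'tool_rot': array([-3.14008722e+00, -1.99515399e-04,  3.26757202e-01]), 'contact_force': array([-0.20698141, -0.23970284,  0.27533699]), 'torque': array([-0.03135402,  0.02519244,  0.02137861]), 'grip_force': 0.0, 'opening': 0.09159116077621823}
top 490.506849028715 315.7926955821901 203.50777386238533 [[-0.00182521 -0.99994185 -0.01062851]
 [-0.9856403   0.00359351 -0.16882026]
 [ 0.16884863  0.01016776 -0.98558955]] [0.09208401 0.582167   1.17212489] [0.37606365 0.07806875 1.25449434]
side 412.014907327086 321.97110218854027 200.12261830450808 [[ 0.97315921 -0.22996602  0.0087627 ]
 [-0.16216797 -0.71227641 -0.68290839]
 [ 0.16328719  0.66315756 -0.73045147]] [-0.53820882  0.21165241  0.95526189] [ 0.40210409 -0.60650386  0.84702782]
pics
side0.npz
top0.npz
```

View pics/top0.png

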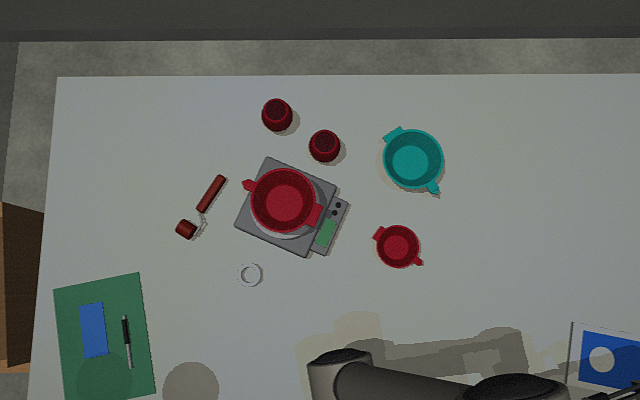

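View pics/side0.png

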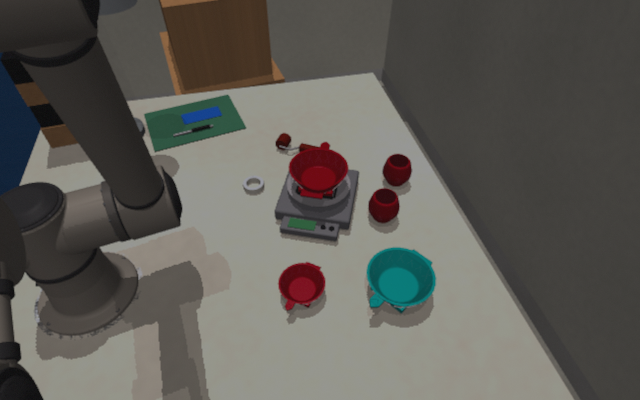

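Top view: three bowls, namely a large red one on the scale (284,200), a small red one (398,246) and a turquoise one (413,160). The larger red one on the scale fits: it isn't turquoise and it's the larger of the two reds. Its lip is at about (248,186) and its tab at about (315,217). The tumblers are at (277,115) and (324,146), the roller at (200,207) and the tape at (251,274). The side view agrees, with the bowl at (318,172) and its lip at (325,147).

```bash
cat > h.py <<'E'
import numpy as np,cv2
def load(n): return dict(np.load(n))
def cloud(c):
    v,u=np.mgrid[:400,:640];z=c["range_z"]
    P=np.stack([(u-c["cx"])/c["fx"]*z,(v-c["cy"])/c["fy"]*z,z],-1)
    return (P-c["t"])@c["R"]
def cast(c,uv,h):
    uv=np.atleast_2d(uv).astype(float)
    d=np.c_[(uv[:,0]-c["cx"])/c["fx"],(uv[:,1]-c["cy"])/c["fy"],np.ones(len(uv))]@c["R"]
    o=-c["R"].T@c["t"]
    return o+d*((h-o[2])/d[:,2])[:,None]
def redmask(c,box):
    h=cv2.cvtColor(c["img"],cv2.COLOR_RGB2HSV)
    m=(((h[...,0]<10)|(h[...,0]>170))&(h[...,1]>120)&(h[...,2]>60)).astype(np.uint8)
    k=np.zeros_like(m);x0,y0,x1,y1=box;k[y0:y1,x0:x1]=m[y0:y1,x0:x1]
    return k
def circ(p):
    A=np.c_[2*p,np.ones(len(p))];s=np.linalg.lstsq(A,(p**2).sum(1),rcond=None)[0]
    return s[:2],np.sqrt(s[2]+s[:2]@s[:2])
E
python3 - <<'E'
from h import *
for n,box in(("top",(235,155,330,240)),("side",(280,138,355,203))):
    c=load(n+"0.npz");m=redmask(c,box);P=cloud(c)[m>0];P=P[c["range_z"][m>0]>0]
    print(n,len(P),"z hist",np.histogram(P[:,2],bins=np.arange(.04,.16,.01))[0])
    r=P[(P[:,2]>.119)&(P[:,2]<.135)];
    print(len(r),"zmed",np.median(r[:,2]),"ctr",r.mean(0))
    q=r[:,:2]
    for _ in range(8):
        ct,R=circ(q);d=np.hypot(*(r[:,:2]-ct).T);q=r[(abs(d-R)<.007),:2]
    print("circle",ct,R,len(q))
    far=r[d>.088]; 
    if len(far): v=far[:,:2].mean(0)-ct;print("lip pts",len(far),far.mean(0),"max r",d.max(),"dir",np.arctan2(v[1],v[0]))
    t=P[(P[:,2]>.1)&(P[:,2]<.116)];dt=np.hypot(*(t[:,:2]-ct).T);t=t[dt>.081]
    if len(t): v=t[:,:2].mean(0)-ct;print("tab",len(t),t.mean(0),"opp dir",np.arctan2(-v[1],-v[0]))
    x0,y0,x1,y1=box
    im=cv2.resize(c["img"][y0-8:y1+8,x0-8:x1+8],None,fx=4,fy=4,interpolation=cv2.INTER_NEAREST)[:,:,::-1]
    cv2.imwrite(f"pics/{n}crop.png",im);print(im.shape)
    # circle by image contour cast on rim plane
    cn=max(cv2.findContours(m,cv2.RETR_EXTERNAL,cv2.CHAIN_APPROX_NONE)[0],key=cv2.contourArea)[:,0]
    w=cast(c,cn,.126)[:,:2];q=w
    for _ in range(15):
        ct,R=circ(q);d=np.hypot(*(w-ct).T);q=w[abs(d-R)<.004]
    print("contour circle",ct,R,len(q),len(w)); i=d.argmax();print("tip",cn[i],w[i],d[i],np.arctan2(*(w[i]-ct)[::-1]))
E
```

```text
top 3569 z hist [   1    0   10   35 1261  371  548  490  840   12    0]
883 zmed 0.12423245438435532 ctr [0.58630263 0.17706251 0.12427528]
circle [0.5789038  0.16790494] 0.07192554022536948 779
lip pts 58 [0.6186944  0.2538745  0.12527151] max r 0.10602720337423228 dir 1.1373117691304642
tab 122 [0.54387117 0.09000406 0.10814664] opp dir 1.1481855092502917
(404, 444, 3)
contour circle [0.57883053 0.16705777] 0.07566661734299497 156 213
tip [242 181] [0.62384389 0.2635254 ] 0.1064528348490004 1.1342106126635618
side 2218 z hist [  4   0   2  15 668 223 377 333 504   0   0]
533 zmed 0.12468888389816088 ctr [0.58864846 0.18067825 0.12431381]
circle [0.57953957 0.16393384] 0.07197361058089032 479
lip pts 30 [0.61938568 0.25129711 0.12502032] max r 0.10801478375559685 dir 1.142883829462403
tab 74 [0.54398275 0.08622659 0.10859884] opp dir 1.141661699735019
(324, 364, 3)
contour circle [0.58032616 0.16457085] 0.07536677673206718 99 160
tip [326 142] [0.62463486 0.25936066] 0.10463444854446735 1.1335329874391549
```

View pics/topcrop.png

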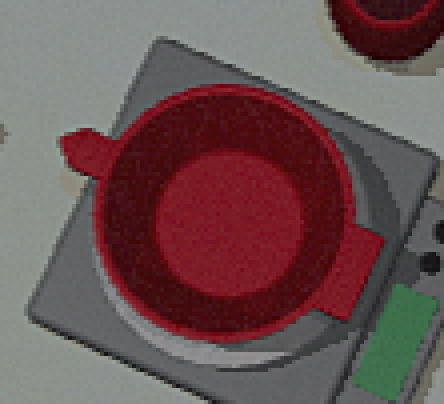

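The crop confirms the bowl: lip at upper left, tab at lower right, standing on the grey scale. Both views agree on a centre of about (0.5795, 0.166), a rim height of about 0.125 (text: 0.126) and a lip direction of 1.141 rad. I'll move above the lip with the tool's x turned along the bowl's x.

Emit:
step_arm --pt "1 0.334 -0.2 0 -0.2" --pt "1 0.334 -0.2 0 -0.2" --pt "1 0.334 -0.2 0 -0.2" --pt "1 0.334 -0.2 0 -0.2" --pt "1 0.334 -0.2 0 -0.2" --pt "1 0.334 -0.2 0 -0.2" --pt "1 0.334 -0.2 0 -0.2" --pt "1 0.653 -0.549 0 -0.814" --pt "1 0.653 -0.549 0 -0.814" --pt "1 0.653 -0.549 0 -0.814" --pt "1 0.653 -0.549 0 -0.814" --pt "1 0.653 -0.549 0 -0.814" --pt "1 0.653 -0.549 0 -0.814" --pt "1 0.653 -0.549 0 -0.814" --pt "1 0.653 -0.549 0 -0.814" --pt "1 0.653 -0.549 0 -0.814" --pt "1 0.653 -0.549 0 -0.814" --pt "1 0.653 -0.549 0 -0.814" --pt "1 0.653 -0.549 0 -0.814" --grip_force 5

```text
time: 2.48
tool_pos: [0.6108, 0.2311, 0.2271]
tool_rot: [3.141, 0.0, 1.139]
contact_force: [0.0, 0.5, -0.5]
opening: -0.0001
grip_force: 0.0
```

Emit:
step_arm --pt "1 0.002 -0.001 0.04 0" --pt "1 0.002 -0.001 0.07 0" --pt "1 0.002 -0.001 0.085 0" --pt "1 0.002 -0.001 0.093 0" --pt "1 0.002 -0.001 0.096 0" --pt "1 0.002 -0.001 0.096 0" --pt "1 0.002 -0.001 0.096 0"

```text
time: 3.35
tool_pos: [0.6111, 0.2347, 0.1316]
tool_rot: [3.14, -0.001, 1.141]
contact_force: [-1.1, 0.7, -0.9]
opening: 0.0006
grip_force: 0.0
```

Run:
```python
from cell import *
from h import *
s=observe();print(s["time"],s["tool_pos"],s["contact_force"])
o=[]
for n,b in(("top",(220,130,340,250)),("side",(270,90,370,210))):
    c=read_camera(n);x0,y0,x1,y1=b
    o.append(cv2.resize(c["img"][y0:y1,x0:x1,::-1],(400,480)))
cv2.imwrite("pics/a.png",np.hstack(o))
```

```text
3.35 [0.61110186 0.23469621 0.13158856] [-1.08948388  0.65055206 -0.91842581]
```

View pics/a.png

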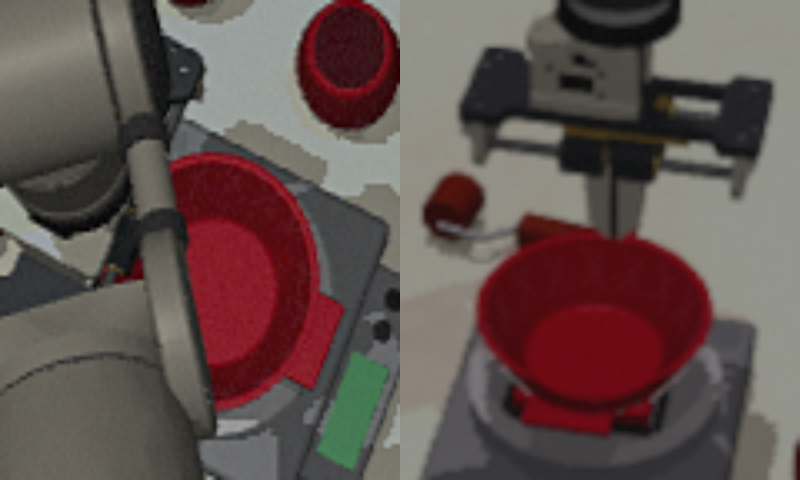

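The picture shows the shut fingertips just above the rim at the lip (right panel, ~(612,235)). Touching down slowly.

Emit:
step_arm --pt "1 0 0 0.001 0" --pt "1 0 0 0.002 0" --pt "1 0 0 0.003 0" --pt "1 0 0 0.004 0" --pt "1 0 0 0.005 0" --pt "1 0 0 0.005 0" --pt "1 0 0 0.005 0"

```text
time: 4.32
tool_pos: [0.6107, 0.2346, 0.126]
tool_rot: [3.141, -0.0, 1.141]
contact_force: [-0.7, 0.5, 2.3]
opening: 0.0006
grip_force: 1.4
```

Emit:
step_arm --pt "1 0 0 0.001 0" --pt "1 0 0 0.002 0" --pt "1 0 0 0.003 0" --pt "1 0 0 0.004 0" --pt "1 0 0 0.004 0" --pt "1 0 0 0.004 0"

```text
time: 5.08
tool_pos: [0.6107, 0.2346, 0.1218]
tool_rot: [3.141, -0.0, 1.141]
contact_force: [-1.0, -0.3, 4.2]
opening: 0.0001
grip_force: 2.2
```

Emit:
step_arm --pt "1 -0.0002 -0.0058 0 0" --pt "1 -0.0009 -0.0116 0 0" --pt "1 -0.002 -0.0173 0 0" --pt "1 -0.0036 -0.0229 0 0" --pt "1 -0.0056 -0.0283 0 0" --pt "1 -0.0081 -0.0336 0 0" --pt "1 -0.0109 -0.0387 0 0" --pt "1 -0.0141 -0.0435 0 0" --pt "1 -0.0177 -0.0481 0 0" --pt "1 -0.0217 -0.0523 0 0" --pt "1 -0.0217 -0.0523 0 0" --pt "1 -0.0217 -0.0523 0 0"

```text
time: 6.58
tool_pos: [0.5532, 0.2365, 0.1213]
tool_rot: [-3.14, 0.002, 1.141]
contact_force: [-1.3, 0.4, 4.7]
opening: 0.0007
grip_force: 2.2
```

Emit:
step_arm --pt "1 -0.0042 -0.004 0 0" --pt "1 -0.0088 -0.0076 0 0" --pt "1 -0.0136 -0.0108 0 0" --pt "1 -0.0187 -0.0136 0 0" --pt "1 -0.024 -0.0161 0 0" --pt "1 -0.0294 -0.0181 0 0" --pt "1 -0.035 -0.0197 0 0" --pt "1 -0.0407 -0.0208 0 0" --pt "1 -0.0465 -0.0215 0 0" --pt "1 -0.0523 -0.0217 0 0" --pt "1 -0.0581 -0.0215 0 0" --pt "1 -0.0639 -0.0208 0 0" --pt "1 -0.0696 -0.0197 0 0" --pt "1 -0.0752 -0.0181 0 0" --pt "1 -0.0806 -0.0161 0 0" --pt "1 -0.0859 -0.0136 0 0" --pt "1 -0.091 -0.0108 0 0" --pt "1 -0.0958 -0.0076 0 0" --pt "1 -0.1004 -0.004 0 0" --pt "1 -0.1046 0 0 0"

```text
time: 9.07
tool_pos: [0.5104, 0.1411, 0.1216]
tool_rot: [-3.141, 0.0, 1.141]
contact_force: [-1.2, 2.5, 4.2]
opening: 0.0002
grip_force: 2.2
```

Emit:
step_arm --pt "1 -0.004 0.0042 0 0" --pt "1 -0.0076 0.0088 0 0" --pt "1 -0.0108 0.0136 0 0" --pt "1 -0.0136 0.0187 0 0" --pt "1 -0.0161 0.024 0 0" --pt "1 -0.0181 0.0294 0 0" --pt "1 -0.0197 0.035 0 0" --pt "1 -0.0208 0.0407 0 0" --pt "1 -0.0215 0.0465 0 0" --pt "1 -0.0217 0.0523 0 0" --pt "1 -0.0215 0.0581 0 0" --pt "1 -0.0208 0.0639 0 0" --pt "1 -0.0197 0.0696 0 0" --pt "1 -0.0181 0.0752 0 0" --pt "1 -0.0161 0.0806 0 0" --pt "1 -0.0136 0.0859 0 0" --pt "1 -0.0108 0.091 0 0" --pt "1 -0.0076 0.0958 0 0" --pt "1 -0.004 0.1004 0 0" --pt "1 0 0.1046 0 0"

```text
time: 11.58
tool_pos: [0.606, 0.098, 0.1217]
tool_rot: [3.141, 0.0, 1.141]
contact_force: [-3.1, -0.9, 4.5]
opening: 0.0005
grip_force: 2.2
```

Emit:
step_arm --pt "1 0.0042 0.004 0 0" --pt "1 0.0088 0.0076 0 0" --pt "1 0.0136 0.0108 0 0" --pt "1 0.0187 0.0136 0 0" --pt "1 0.024 0.0161 0 0" --pt "1 0.0294 0.0181 0 0" --pt "1 0.035 0.0197 0 0" --pt "1 0.0407 0.0208 0 0" --pt "1 0.0465 0.0215 0 0" --pt "1 0.0523 0.0217 0 0" --pt "1 0.0581 0.0215 0 0" --pt "1 0.0639 0.0208 0 0" --pt "1 0.0696 0.0197 0 0" --pt "1 0.0752 0.0181 0 0" --pt "1 0.0806 0.0161 0 0" --pt "1 0.0859 0.0136 0 0" --pt "1 0.091 0.0108 0 0" --pt "1 0.0958 0.0076 0 0" --pt "1 0.1004 0.004 0 0" --pt "1 0.1046 0 0 0"

```text
time: 14.08
tool_pos: [0.6492, 0.1935, 0.1218]
tool_rot: [3.141, -0.0, 1.141]
contact_force: [0.5, -3.0, 4.1]
opening: 0.0002
grip_force: 2.2
```

Emit:
step_arm --pt "1 0.004 -0.0042 0 0" --pt "1 0.0076 -0.0088 0 0" --pt "1 0.0108 -0.0136 0 0" --pt "1 0.0136 -0.0187 0 0" --pt "1 0.0161 -0.024 0 0" --pt "1 0.0181 -0.0294 0 0" --pt "1 0.0197 -0.035 0 0" --pt "1 0.0208 -0.0407 0 0" --pt "1 0.0215 -0.0465 0 0" --pt "1 0.0217 -0.0523 0 0" --pt "1 0.0217 -0.0535 0 0" --pt "1 0.0217 -0.0535 0 0" --pt "1 0.0217 -0.0535 0 0"

```text
time: 15.7
tool_pos: [0.6093, 0.2353, 0.1216]
tool_rot: [-3.141, -0.0, 1.141]
contact_force: [1.3, 1.4, 4.9]
opening: 0.0005
grip_force: 2.2
```

Emit:
step_arm --pt "1 0 0 -0.002 0" --pt "1 0 0 -0.004 0" --pt "1 0 0 -0.006 0" --pt "1 0 0 -0.01 0" --pt "1 0 0 -0.03 0" --pt "1 0 0 -0.06 0" --pt "1 0 0 -0.1 0" --pt "1 0 0 -0.1 0" --pt "1 0 0 -0.1 0" --pt "1 -0.12 0.2 -0.1 0" --pt "1 -0.12 0.2 -0.1 0" --pt "1 -0.12 0.2 -0.1 0" --pt "1 -0.12 0.2 -0.1 0" --pt "1 -0.12 0.2 -0.1 0" --pt "1 -0.12 0.2 -0.1 0" --pt "1 -0.12 0.2 -0.1 0"

```text
time: 17.7
tool_pos: [0.7407, 0.0442, 0.2214]
tool_rot: [-3.141, 0.0, 1.143]
contact_force: [-0.3, 0.8, -0.7]
opening: 0.0005
grip_force: 0.0
```

Run:
```python
from cell import *
import cv2
s=observe();print(s["time"],s["tool_pos"],s["contact_force"],abs(s["qvel"]).max())
cv2.imwrite("pics/end.png",read_camera("side")["img"][:,:,::-1])
```

```text
17.7 [0.74069662 0.04419616 0.22144298] [-0.29992353  0.82965637 -0.72468106] 0.009186718506478958
```

View pics/end.png

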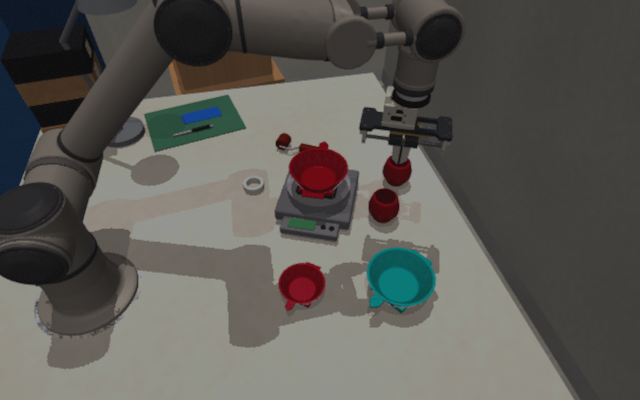

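The bowl is at (318,172) as before, the tumblers, tape and roller haven't moved, and the hand is clear and at rest above the tumblers.

```bash
python3 -c "
from cell import *
print(hand_in())"
```

```text
the job is handed in; nothing more can be done
None
```

I ran the closed fingertips once anticlockwise round the rim of the red bowl on the scale, lip to lip, at about 4–5 N wherever I checked the force; the bowl and the other things look unmoved in the last picture, the hand is clear, and the job is handed in (no verdict was returned).

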